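# Load a drive roller into its stand

## Robot

A 7-joint arm with a two-finger parallel gripper is mounted at the origin on the work surface. World frame = base frame: x ahead of the robot, y to its left, z up, the work surface at z = 0. Lengths are in m, angles in rad, forces in N, time in s.
With the tool pointing down it reaches from about 0.4 to 0.75 m from the base axis. Payload 19.5 kg.
Tool frame: the origin (TCP) lies on the centre line of the jaws, within the pads' length; the fingertips stand 22 mm ahead of it and the grasp point (between the pads) lies 3 mm ahead of it; z points along the fingers, y is the direction in which the jaws open and shut (so a half turn about z gives the same grasp; the last joint's range is limited). The gripper opens to 85 mm and grips with 20 to 120 N. Pads are 22 mm wide; open, the fingers measure 114 mm over their backs; the gripper's body (76 mm by 85 mm) begins 54 mm behind the grasp point. The pads swing forward as they close: fully open they stand 13 mm farther back than shut.
Start: joints at [-1.257, 0.707, -0.028, 1.485, 0.022, 0.951, -0.075], TCP at [0.2, 0.539, 0.253] pointing down, gripper open.
Joint ranges: [-2.71, 2.71], [-0.32, 2.16], [-1.57, 1.52], [0, 2.45], [-1.46, 4.6], [0, 2.02], [-2.83, 2.83]. Speed limits (rad/s): [1.89, 1.89, 2.57, 2.57, 3.01, 3.01, 3.01].

## Interface

Orientations are given as a 3x3 rotation matrix whose columns are the frame's x, y, z axes.
In Python, from rig import r, vision, workorder gives the robot as it stands.
- The arm moves only by the tool servo_tool, never from a script. Its arguments are lists of equal length, an entry for each row: "offset": the shift along the tool's x, y, z in m, a list of three; "angular": the turn, a rotation vector about the tool's x, y, z in degrees, a list of three; "hand": the gripper command: -1 is fully open, 1 is shut, values between are in proportion. A call has 1 to 10 rows; each row is the pose to reach, as a shift and turn from the pose commanded when the call began, along the tool's axes at that moment; what a row does not reach only later rows make up. A row lasts 1/12 s, in which the tool goes at most 41.7 mm and 7.16 degrees, less where a joint would pass 70% of its speed; a pose out of reach is approached as far as the arm can. A call with a gripper value outside its range is refused whole. The fingers move at their own pace and stop on an object; "squeeze" is the grip in N (left out, the last holds). Time passes only in rows, so rows that repeat a pose let the fingers close. It gives the time, the measured TCP pose, the force and the opening at its end, in the units of the state.
- r.read_state(): the state, without advancing time (a new reading comes with each control period).
- vision.capture(name): name is "side" or "top"; returns the picture (480x640x3 uint8, red, green, blue); there is no depth.
- vision.camera_info(name): a dict with "fx", "fy", "cx", "cy" (pixels), "dist" ([k1, k2, p1, p2, k3] as OpenCV has them; the pictures are not rectified), "view" (4x4, takes a point from world to camera coordinates). Camera axes: x right, y down, z forward; pixel columns grow to the right and rows downward; lengths in m; the calibration is good to about 2 mm. A picture is of the moment at which its call begins. camera_info takes no time and is no camera call.
- workorder.job_done(): hands the job in, once; it reports no verdict.
The state is a dict: "time": time; "joint_positions": joint angles; "qd": joint speeds; "joint_torque": joint torques, N m; "ee_pos": TCP position; "eef_rot": TCP orientation; "force": force on the tool from outside, world axes, zero at the start; "ft_torque": the same for the moment, N m; "opening": finger opening in m.
Only numpy, scipy, OpenCV 4.12 (cv2) and the standard library are available. Lean on these libraries where they do the work, as an engineer would, in place of code of your own. Each camera call takes 0.05 s, during which the arm holds its last target. There are 200 camera calls.

## Task

On the little aluminium stand, push the black plastic roller lying at the foot of the ramp up to the stop, slowly and with the fingertips from behind, never letting it run away or roll back, until it drops into the seat at the top. Then push the tab of the steel keeper bar all the way in, so that the bar lies behind the roller, and take the hand away. Do not grip or lift the roller, and leave the other things on the bench where they are.

Things in the scene. Friction and masses are not known exactly. Their poses are not given: they have to be found in the camera images.
- stand: Fixed aluminium stand, 275 x 124. Origin on the bench; +x is the way the ramp climbs, +y left of that, z up. In its frame (mm): flat landing x -160 to -75, top z 12, back lip to z 18 at x -166 to -160; slope x -75 to 65 rising straight from z 12 to 34; then the seat and stop. Side rails, inner faces at y -52 and 52, stand 8 above landing and slope; the +y one is open at x 34 to 52 for the keeper.
- slope: The sloping ramp plate of the stand (fixed to it), 142 mm long x 104 wide, about 9 degrees. Origin at the middle of the lower edge of its upper face (stand x -75, y 0, z 12); +x points up along the slope, z is normal to it.
- seat (a point): Where the roller's centre lies when seated: stand x 76.7, y 0, z 56.5 mm. The seat is a flat floor at z 31.5 from x 65 to the stop, 2.5 mm below the crest of the slope, so the roller stays in it by itself. The stop is an upright plate, face at x 102.5, top z 68. Side rails at the seat: inner faces at y -55 and 55, top z 43.
- roller: Loose solid roller, smooth black plastic (friction about 0.35) with aluminium end discs, 50 mm diameter x 90 long, 0.2 to 0.4 kg. Origin at its centre; y is its axis (x and z turn as it rolls). It lies across the landing (centre at stand x -125 to -98, z 37), up to 0.08 rad askew, free to roll. On the slope it rolls back when not held.
- keeper (a joint): Travel (m) of the steel keeper bar, a stiff slide moved by 1 to 3 N that stays where left: starts at 0 to 0.008 (drawn out), 0.065 is fully in (hard end); growing values move it to the stand's -y. Bar 14 x 14 mm, 80 long, at stand x 43, z 35 to 49; its tip is at stand y = 64 mm minus the travel. An unseated roller blocks it.
- keeper_tab (a point): Middle of the top edge of the upright push tab at the bar's outer end, a plate 26 wide (x) x 6 thick (y), z 35 to 87: stand x 43, z 87, y = 141 mm minus the travel (76 when fully in). Push its outer (+y) face towards -y. The guide block below it spans x 23 to 63, y 62 to 162, top z 32, with cheeks beside the bar to z 44.
- spare_roller: Bystander: an equal roller standing on end, 50 diameter x 90 tall, beside the ramp (-y side). Origin at the centre of its underside.
- gearmotor: Bystander: small steel gearmotor standing upright, 37 diameter x 63 tall plus a 14 shaft, beside the ramp (+y side). Origin at the centre of its underside.
- gear: Bystander: spur gear with hub lying flat, 53 diameter, 18 tall. Origin at the centre of its underside.
- wrench: Bystander: steel wrench about 165 mm long lying on the bench to the right.
- screwdriver: Bystander: screwdriver about 200 mm long lying on the bench to the left.
- parts_cup: Bystander: grey open cup, 70 diameter, 50 tall, far right.
- channel: Bystander: piece of perforated aluminium U-channel, 160 x 32 x 32, far left.
Not all that is in view belongs to the job. What is shaped like the roller but purple is not meant.

How it is judged:
By the outcome, as a careful person would: the job done as asked, in the order asked, and still so for the second after the job is handed in, with the robot touching nothing.
It also fails if it takes over 58 s, if anything falls off the work surface, if the arm or the gripper's body presses on something with over 40 N, if the wrist force passes 120 N, or if a joint passes its speed limit or range.

## Working session

There is one attempt and no reset: what is moved stays moved. The work goes in short steps, Python scripts to look and compute and a tool call to move; the robot and the scene stay as the last step left them, time stands still between calls to the robot, and variables do not carry over. Pictures are saved under pics/ and viewed, about 8 in all and at most 12, crops included, and the job is handed in when it is done.

Besides the shell and the picture viewer there is one more tool, called after ">>>" as name(argument=value, ...) on one line, values as JSON. servo_tool: Moves the arm, as the interface text tells. Its arguments: {"type":"object","properties":{"offset":{"type":"array"},"angular":{"type":"array"},"hand":{"type":"array"},"squeeze":{"type":"number"}},"required":["offset","angular","hand"]}

```bash
mkdir -p pics; ls
python3 - <<'E'
from rig import r,vision
import cv2,numpy as np
np.set_printoptions(precision=4,suppress=True)
for n in("top","side"):
    cv2.imwrite(f"pics/{n}0.png",vision.capture(n)[:,:,::-1]); c=vision.camera_info(n)
    print(n,c)
s=r.read_state();print(s)
E
```

```text
pics
top {'fx': 471.68253867895254, 'fy': 471.68253867895254, 'cx': 315.93139892232244, 'cy': 237.55544647183808, 'dist': array([-0.0556,  0.    ,  0.    ,  0.    ,  0.    ]), 'view': array([[ 0.0116, -0.9999, -0.0002, -0.0237],
       [-0.9929, -0.0115, -0.1182,  0.558 ],
       [ 0.1182,  0.0016, -0.993 ,  1.0395],
       [ 0.    ,  0.    ,  0.    ,  1.    ]])}
side {'fx': 441.9663422355791, 'fy': 441.9663422355791, 'cx': 318.6628246472821, 'cy': 235.65214302984074, 'dist': array([-0.0455,  0.    ,  0.    ,  0.    ,  0.    ]), 'view': array([[ 1.    , -0.001 ,  0.0065, -0.5352],
       [ 0.0049, -0.5472, -0.837 ,  0.0699],
       [ 0.0044,  0.837 , -0.5472,  1.0208],
       [ 0.    ,  0.    ,  0.    ,  1.    ]])}
{'time': 0.1, 'joint_positions': array([-1.2567,  0.707 , -0.0276,  1.4849,  0.022 ,  0.9509, -0.0755]), 'qd': array([-0.0006, -0.0022,  0.0022, -0.0013,  0.0011,  0.0002, -0.    ]), 'joint_torque': array([  0.0015, -88.4282,   1.2363, -23.6454,   0.017 ,   0.0051,
        -0.    ]), 'ee_pos': array([0.2002, 0.5388, 0.2529]), 'eef_rot': array([[-0.9374,  0.3483, -0.0003],
       [ 0.3483,  0.9374, -0.0009],
       [-0.    , -0.0009, -1.    ]]), 'force': array([-0.2511,  0.4238,  0.1721]), 'ft_torque': array([-0.0565,  0.054 ,  0.0131]), 'opening': 0.08555262103479006}
```

View pics/top0.png

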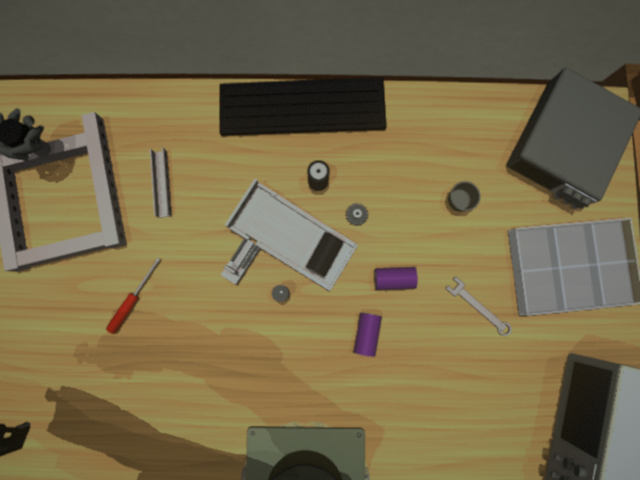

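View pics/side0.png

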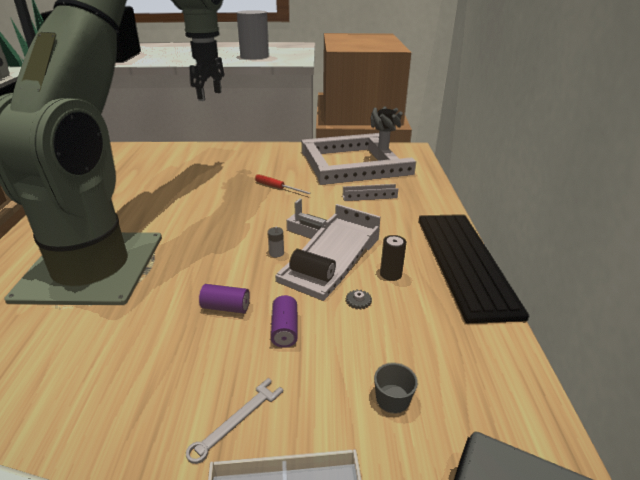

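Run:
```python
import cv2,numpy as np
a=cv2.imread("pics/top0.png")[170:300,212:362]; b=cv2.imread("pics/side0.png")[190:300,260:400]
a=cv2.resize(a,None,fx=5.2,fy=5.2,interpolation=cv2.INTER_CUBIC)[:, :800];b=cv2.resize(b,None,fx=5.4,fy=5.4,interpolation=cv2.INTER_CUBIC)
def g(im,f,x0,y0):
    for k in range(0,200,10):
        x=int(k*f)
        if x<im.shape[1]: cv2.line(im,(x,0),(x,6 if k%50 else 14),(0,0,255),1);cv2.putText(im,str(x0+k),(x+1,14),0,.4,(0,0,255),1)
        if x<im.shape[0]: cv2.line(im,(0,x),(6,x),(0,0,255),1);cv2.putText(im,str(y0+k),(1,x+12),0,.4,(0,0,255),1)
    return im
a=cv2.convertScaleAbs(a,alpha=1.3);cv2.imwrite("pics/ca.png",g(a,5.2,212,170)[:600]);cv2.imwrite("pics/cb.png",g(cv2.convertScaleAbs(b,alpha=1.3),5.4,260,190))
```

```text
(no output)
```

View pics/ca.png

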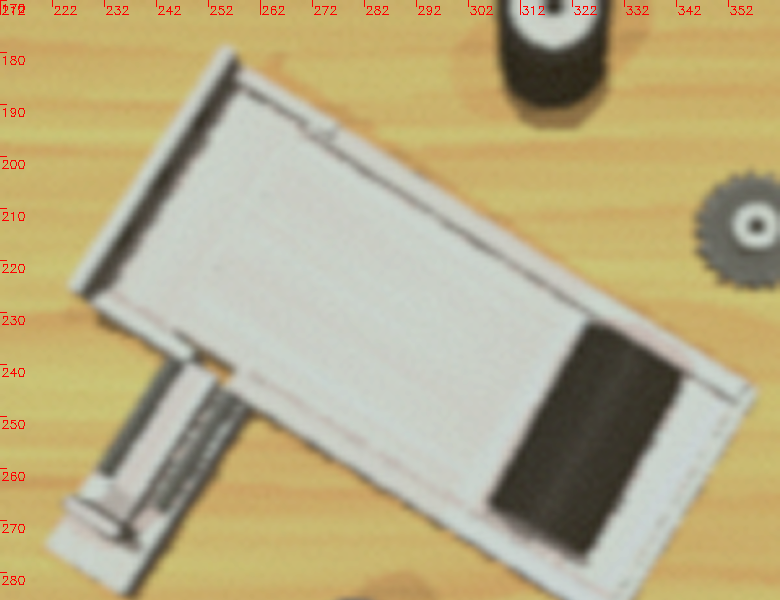

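View pics/cb.png

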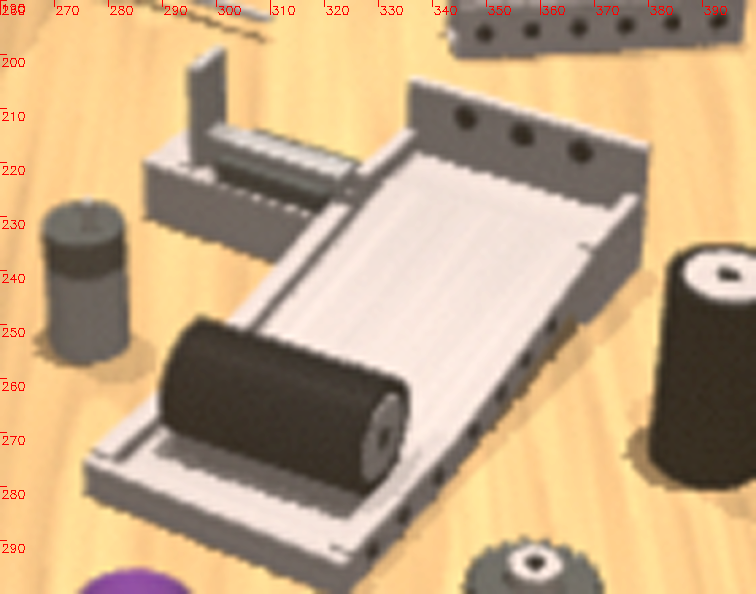

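```bash
cat > h.py <<'E'
import numpy as np,cv2
from scipy.optimize import least_squares
from rig import r,vision
np.set_printoptions(precision=4,suppress=True)
C={n:vision.camera_info(n) for n in("top","side")}
def proj(n,P):
    c=C[n];V=c["view"];K=np.array([[c["fx"],0,c["cx"]],[0,c["fy"],c["cy"]],[0,0,1]])
    return cv2.projectPoints(np.atleast_2d(np.array(P,float)),cv2.Rodrigues(V[:3,:3])[0],V[:3,3].copy(),K,c["dist"])[0][:,0]
def T(p,P):
    c,s=np.cos(p[2]),np.sin(p[2]);P=np.atleast_2d(np.array(P,float))/1000
    return np.c_[p[0]+c*P[:,0]-s*P[:,1],p[1]+s*P[:,0]+c*P[:,1],P[:,2]]
def ray(n,px,z):
    return least_squares(lambda q:(proj(n,[q[0],q[1],z])[0]-px),[.5,.05]).x
E
cat > fit.py <<'E'
from h import *
t=lambda u,v:(u/5.2+212,v/5.2+170)
s=lambda u,v:(u/5.4+260,v/5.4+190)
O=[("top",t(228,45),(109,-62,68)),("top",t(70,287),(109,62,68)),("top",t(240,62),(102.5,-62,68)),("top",t(90,296),(102.5,62,68)),("top",t(757,390),(-166,-62,18)),
("side",s(410,82),(102.5,62,68)),("side",s(650,147),(102.5,-62,68)),("side",s(85,466),(-166,62,18)),("side",s(87,493),(-166,62,0)),("side",s(345,595),(-166,-62,0)),("side",s(350,563),(-166,-62,18))]
f=lambda p:np.concatenate([proj(n,T(p,P))[0]-px for n,px,P in O])
R=least_squares(f,[.5,.05,1.0],loss="soft_l1");p=R.x
print(p);print(f(p).reshape(-1,2))
inv=lambda xy:(np.array([[np.cos(p[2]),np.sin(p[2])],[-np.sin(p[2]),np.cos(p[2])]])@(np.array(xy)-p[:2]))*1000
for q,z in [((587,439),.037),((592,318),.045),((488,503),.045),((685,372),.045),((583,562),.045)]:print("roller",inv(ray("top",t(*q),z)))
for q in [(68,497),(130,540)]:print("tab top(outer edge?)",inv(ray("top",t(*q),.087)))
for q in [(190,72),(222,50)]:print("tab side",inv(ray("side",s(*q),.087)))
np.save("p.npy",p)
E
python3 fit.py
```

```text
[0.5776 0.0569 1.0366]
[[-0.2359 -0.5637]
 [ 0.3324 -0.2048]
 [-0.089  -2.3642]
 [-1.0454 -0.4261]
 [ 1.8116 -1.1014]
 [-1.0891 -1.039 ]
 [-1.171  -0.263 ]
 [-0.5718 -1.0346]
 [-0.5518  0.3685]
 [ 0.2112  0.8247]
 [-0.5983  0.1959]]
roller [-111.1309    1.5906]
roller [-86.0159 -43.8727]
roller [-89.2694  47.8888]
roller [-132.5303  -44.5868]
roller [-137.2101   48.341 ]
tab top(outer edge?) [ 58.323  137.5563]
tab top(outer edge?) [ 26.8815 139.1729]
tab side [ 24.8648 132.238 ]
tab side [ 50.3496 131.0152]
```

```bash
cat > go.py <<'E'
import sys
from h import *
from scipy.spatial.transform import Rotation as Ro
p=np.load("p.npy");s=r.read_state();R=s["eef_rot"];c,n=np.cos(p[2]),np.sin(p[2])
Rt=np.array([[c,n,0],[n,-c,0],[0,0,-1]])
d=R.T@(Rt@np.zeros(3)+T(p,[p0:=float(sys.argv[1]),float(sys.argv[2]),float(sys.argv[3])])[0]-s["ee_pos"])
q=s["ee_pos"][:2]-p[:2]
print("t",s["time"],"stand xy,z mm",1000*(c*q[0]+n*q[1]),1000*(c*q[1]-n*q[0]),1000*s["ee_pos"][2])
print("off mm",d*1000,"rot",Ro.from_matrix(R.T@Rt).as_rotvec(degrees=True),"F",s["force"],"open",s["opening"],"j",s["joint_positions"])
E
python3 go.py -175 0 180
python3 - <<'E'
from h import *
p=np.load("p.npy");c,n=np.cos(p[2]),np.sin(p[2])
for px in [(376,278),(417,278),(369,314),(360,355),(281,294),(318,175)]:
    w=ray("top",px,.03)-p[:2];print(px,1000*(c*w[0]+n*w[1]),1000*(c*w[1]-n*w[0]))
E
```

```text
t 0.1 stand xy,z mm 222.6039529309569 570.1545369167229 252.90940940402933
off mm [-490.5417 -492.4097   73.3644] rot [ -0.0375   0.0462 100.2223] F [-0.2511  0.4238  0.1721] open 0.08555262103479006 j [-1.2567  0.707  -0.0276  1.4849  0.022   0.9509 -0.0755]
(376, 278) -237.38847389765155 -13.17812980202196
(417, 278) -317.0047945949755 -61.348876005820074
(369, 314) -264.84251954630736 64.38377430206634
(360, 355) -293.79598675048015 152.5268104796858
(281, 294) -72.74290848148 128.7913279117182
(318, 175) -1.7876929204011516 -148.7860394109255
```

>>> servo_tool(offset=[[-0.036,-0.018,0],[-0.072,-0.037,0],[-0.108,-0.055,0],[-0.145,-0.074,0],[-0.181,-0.092,0],[-0.217,-0.11,0],[-0.253,-0.129,0],[-0.29,-0.147,0],[-0.29,-0.147,0]], angular=[[0,0,6],[0,0,12],[0,0,18],[0,0,24],[0,0,30],[0,0,36],[0,0,42],[0,0,48],[0,0,50]], hand=[-0.2,-0.2,-0.2,-0.2,-0.2,-0.2,-0.2,-0.2,-0.2])

```text
time: 0.85
ee_pos: [0.4258, 0.2937, 0.2534]
eef_rot: [[-0.321, 0.947, 0.002], [0.947, 0.321, -0.003], [-0.004, 0.001, -1.0]]
force: [1.4, -0.6, -1.2]
opening: 0.051
```

```bash
python3 go.py -175 0 180
```

```text
t 0.85 stand xy,z mm 126.50133233535196 251.21918670257404 253.39451376694427
off mm [-386.7401  -65.1961   74.716 ] rot [ 0.1634  0.1621 49.3497] F [ 1.4026 -0.5625 -1.2268] open 0.05100367229465706 j [-0.7715  0.6293  0.1876  1.6978 -0.1443  0.8278 -0.1941]
```

>>> servo_tool(offset=[[-0.039,-0.0065,0.0075],[-0.077,-0.013,0.015],[-0.116,-0.0195,0.0225],[-0.155,-0.026,0.03],[-0.193,-0.0325,0.0375],[-0.232,-0.039,0.045],[-0.271,-0.0455,0.052],[-0.31,-0.052,0.06],[-0.348,-0.0585,0.067],[-0.387,-0.065,0.075]], angular=[[0,0,5],[0,0,10],[0,0,15],[0,0,20],[0,0,25],[0,0,30],[0,0,35],[0,0,40],[0,0,45],[0.1,0.1,49.4]], hand=[-0.2,-0.2,-0.2,-0.2,-0.2,-0.2,-0.2,-0.2,-0.2,-0.2])

```text
time: 1.68
ee_pos: [0.4895, -0.088, 0.1779]
eef_rot: [[0.5, 0.866, -0.002], [0.866, -0.5, 0.002], [0.001, -0.002, -1.0]]
force: [2.2, 0.5, 0.4]
opening: 0.0514
```

>>> servo_tool(offset=[[0,0,0]], angular=[[0,0,0]], hand=[-0.2])

```text
time: 1.77
ee_pos: [0.4894, -0.0938, 0.1772]
eef_rot: [[0.508, 0.861, -0.002], [0.861, -0.508, -0.002], [-0.003, -0.001, -1.0]]
force: [0.5, -1.7, 0.3]
opening: 0.0511
```

```bash
python3 go.py -172 0 46
```

```text
t 1.7667 stand xy,z mm -174.60524469391478 -0.8249892590681401 177.22712537530214
off mm [  2.9662  -0.6895 131.2202] rot [-0.0579  0.1573  0.0599] F [ 0.5353 -1.7319  0.2662] open 0.05109483185435649 j [-0.0325  0.7329  0.2847  1.86   -0.3364  0.5976 -0.0696]
```

>>> servo_tool(offset=[[0.0,0,0.025],[0,0,0.05],[0,0,0.075],[0,0,0.1],[0,0,0.115],[0,-0.0007,0.125],[0,-0.0007,0.13],[0,-0.0007,0.13]], angular=[[0,0,0],[0,0,0],[0,0,0],[0,0,0],[0,0,0],[0,0,0],[0,0,0],[0,0,0]], hand=[-0.2,-0.2,-0.2,-0.2,-0.2,-0.2,-0.2,-0.2])

```text
time: 2.43
ee_pos: [0.4884, -0.0856, 0.0475]
eef_rot: [[0.497, 0.868, -0.003], [0.868, -0.497, 0.002], [0.0, -0.004, -1.0]]
force: [0.8, 0.2, -0.7]
opening: 0.0511
```

```bash
python3 go.py -172 0 46
cat > look.py <<'E'
import sys
from h import *
a=cv2.resize(vision.capture("top")[165:305,205:365,::-1],None,fx=2.48,fy=2.48,interpolation=cv2.INTER_CUBIC)
b=cv2.resize(vision.capture("side")[165:305,250:410,::-1],None,fx=2.48,fy=2.48,interpolation=cv2.INTER_CUBIC)
cv2.imwrite(sys.argv[1],np.hstack([a,b]))
E
python3 look.py pics/l1.png
```

```text
t 2.4333 stand xy,z mm -168.0461335604835 4.229801083796114 47.53462898777116
off mm [-4.0147  4.1779  1.5187] rot [-0.2041 -0.0136  0.8245] F [ 0.7632  0.1754 -0.6929] open 0.051066901165794314 j [ 0.0395  0.9591  0.1299  1.9427 -0.417   0.2691 -0.0014]
```

View pics/l1.png

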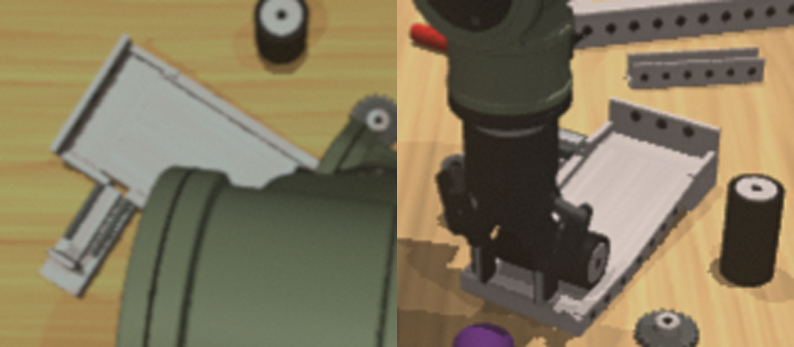

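>>> servo_tool(offset=[[0,0,0],[0,0,0]], angular=[[0,0,0],[0,0,0]], hand=[-0.2,-0.2])

```text
time: 2.7
ee_pos: [0.4891, -0.0856, 0.049]
eef_rot: [[0.497, 0.868, -0.001], [0.868, -0.497, 0.002], [0.001, -0.001, -1.0]]
force: [0.4, -0.3, 0.1]
opening: 0.051
```

```bash
python3 go.py -172 0 46
```

```text
t 2.7 stand xy,z mm -167.76647771058384 3.616882556681869 48.96007187983352
off mm [-4.2886  3.5591  2.9508] rot [-0.0763 -0.0603  0.8296] F [ 0.4073 -0.2637  0.0669] open 0.05102855942580527 j [ 0.039   0.9563  0.1307  1.9425 -0.417   0.2698 -0.0015]
```

>>> servo_tool(offset=[[0.002,0.001,0.0005],[0.004,0.002,0.001],[0.006,0.003,0.0015],[0.008,0.0035,0.002],[0.01,0.0035,0.002],[0.012,0.0035,0.002],[0.014,0.0035,0.002],[0.016,0.0035,0.002],[0.0175,0.0035,0.002],[0.019,0.0035,0.002]], angular=[[0,0,0.2],[0,0,0.4],[0,0,0.6],[0,0,0.8],[0,0,0.8],[0,0,0.8],[0,0,0.8],[0,0,0.8],[0,0,0.8],[0,0,0.8]], hand=[-0.2,-0.2,-0.2,-0.2,-0.2,-0.2,-0.2,-0.2,-0.2,-0.2])

```text
time: 3.53
ee_pos: [0.5013, -0.0707, 0.0463]
eef_rot: [[0.509, 0.861, -0.002], [0.861, -0.509, 0.002], [0.001, -0.002, -1.0]]
force: [0.2, 0.2, -0.5]
opening: 0.0513
```

```bash
python3 go.py -149 0 46
```

```text
t 3.5333 stand xy,z mm -148.70961846746235 0.6789283966633364 46.31645912902299
off mm [-0.2909  0.6795  0.3147] rot [-0.132  -0.0393  0.0246] F [ 0.2262  0.222  -0.5023] open 0.05133310733442793 j [-0.0017  0.9685  0.1482  1.9077 -0.4325  0.2984 -0.0353]
```

>>> servo_tool(offset=[[0.001,0,0],[0.002,0,0],[0.003,0,0],[0.004,0,0],[0.005,0,0],[0.006,0,0],[0.007,0,0],[0.008,0,0],[0.009,0,0],[0.01,0,0]], angular=[[0,0,0],[0,0,0],[0,0,0],[0,0,0],[0,0,0],[0,0,0],[0,0,0],[0,0,0],[0,0,0],[0,0,0]], hand=[-0.2,-0.2,-0.2,-0.2,-0.2,-0.2,-0.2,-0.2,-0.2,-0.2])

```text
time: 4.37
ee_pos: [0.5064, -0.0622, 0.0463]
eef_rot: [[0.509, 0.861, -0.002], [0.861, -0.509, 0.002], [0.001, -0.002, -1.0]]
force: [-1.0, -0.2, -0.3]
opening: 0.0514
```

>>> servo_tool(offset=[[0.0012,0,0],[0.0024,0,0],[0.0036,0,0],[0.0048,0,0],[0.006,0,0],[0.0072,0,0],[0.0084,0,0],[0.0096,0,0],[0.0108,0,0],[0.012,0,0]], angular=[[0,0,0],[0,0,0],[0,0,0],[0,0,0],[0,0,0],[0,0,0],[0,0,0],[0,0,0],[0,0,0],[0,0,0]], hand=[-0.2,-0.2,-0.2,-0.2,-0.2,-0.2,-0.2,-0.2,-0.2,-0.2])

```text
time: 5.2
ee_pos: [0.5125, -0.0518, 0.0463]
eef_rot: [[0.509, 0.861, -0.002], [0.861, -0.509, 0.002], [0.001, -0.002, -1.0]]
force: [0.2, 0.1, 0.7]
opening: 0.0516
```

```bash
python3 go.py -127 0 46; python3 look.py pics/l2.png
```

```text
t 5.2 stand xy,z mm -126.76368359277384 0.6649013977605839 46.3229017023026
off mm [-0.2368  0.6655  0.3212] rot [-0.1304 -0.0388  0.0216] F [0.2314 0.0798 0.6935] open 0.0516330139019461 j [-0.0484  0.9752  0.1653  1.8766 -0.4428  0.3276 -0.0666]
```

View pics/l2.png

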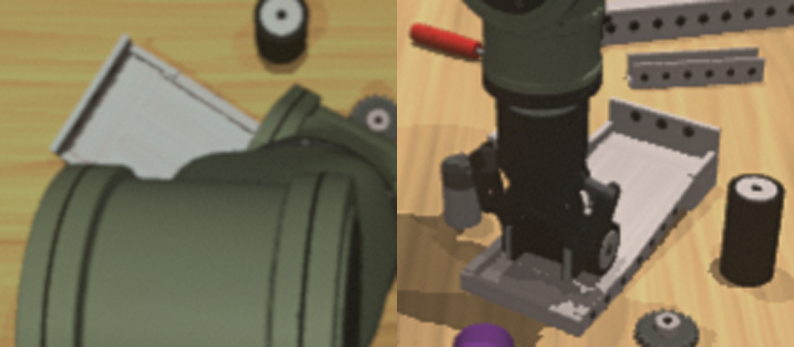

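>>> servo_tool(offset=[[0.0014,0,0],[0.0028,0,0],[0.0042,0,0],[0.0056,0,0],[0.007,0,0],[0.0084,0,0],[0.0098,0,0],[0.0112,0,0],[0.0126,0,0],[0.014,0,0]], angular=[[0,0,0],[0,0,0],[0,0,0],[0,0,0],[0,0,0],[0,0,0],[0,0,0],[0,0,0],[0,0,0],[0,0,0]], hand=[-0.2,-0.2,-0.2,-0.2,-0.2,-0.2,-0.2,-0.2,-0.2,-0.2])

```text
time: 6.13
ee_pos: [0.5196, -0.0398, 0.0463]
eef_rot: [[0.509, 0.861, -0.002], [0.861, -0.509, 0.002], [0.001, -0.002, -1.0]]
force: [-0.6, -0.4, -0.5]
opening: 0.0512
```

>>> servo_tool(offset=[[0.0014,0,-0.0001],[0.0028,0,-0.0003],[0.0042,0,-0.0005],[0.0056,0,-0.0007],[0.007,0,-0.0009],[0.0084,0,-0.0011],[0.0098,0,-0.0013],[0.0112,0,-0.0015],[0.0126,0,-0.0017],[0.014,0,-0.0019]], angular=[[0,0,0],[0,0,0],[0,0,0],[0,0,0],[0,0,0],[0,0,0],[0,0,0],[0,0,0],[0,0,0],[0,0,0]], hand=[-0.2,-0.2,-0.2,-0.2,-0.2,-0.2,-0.2,-0.2,-0.2,-0.2])

```text
time: 6.97
ee_pos: [0.5268, -0.0277, 0.0483]
eef_rot: [[0.509, 0.861, -0.002], [0.861, -0.509, 0.002], [0.001, -0.002, -1.0]]
force: [0.2, -0.8, 0.2]
opening: 0.0513
```

>>> servo_tool(offset=[[0.0015,0,-0.0002],[0.003,0,-0.0004],[0.0045,0,-0.0006],[0.006,0,-0.0009],[0.0075,0,-0.0011],[0.009,0,-0.0013],[0.0105,0,-0.0015],[0.012,0,-0.0018],[0.0135,0,-0.002],[0.015,0,-0.0022]], angular=[[0,0,0],[0,0,0],[0,0,0],[0,0,0],[0,0,0],[0,0,0],[0,0,0],[0,0,0],[0,0,0],[0,0,0]], hand=[-0.2,-0.2,-0.2,-0.2,-0.2,-0.2,-0.2,-0.2,-0.2,-0.2])

```text
time: 7.8
ee_pos: [0.5344, -0.0148, 0.0505]
eef_rot: [[0.509, 0.861, -0.002], [0.861, -0.509, 0.002], [0.001, -0.002, -1.0]]
force: [-0.4, -0.5, 0.5]
opening: 0.0517
```

```bash
python3 go.py -84 0 50; python3 look.py pics/l3.png;  python3 - <<'E'
from h import *
p=np.load("p.npy");c,n=np.cos(p[2]),np.sin(p[2])
for px in [(331.3,269.6),(335.1,263.8)]:
    w=ray("side",px,.037)-p[:2];print(px,1000*(c*w[0]+n*w[1]),1000*(c*w[1]-n*w[0]))
E
```

```text
t 7.8 stand xy,z mm -83.72380407116258 0.641723917485168 50.51205656849947
off mm [-0.2768  0.6427  0.5105] rot [-0.1249 -0.0397  0.0218] F [-0.3657 -0.5039  0.5324] open 0.05169710299560245 j [-0.1383  0.9843  0.2052  1.8065 -0.4564  0.3994 -0.1324]
(331.3, 269.6) -106.61050173614548 -45.149302267573255
(335.1, 263.8) -84.0626949717036 -42.13273425142538
```

View pics/l3.png

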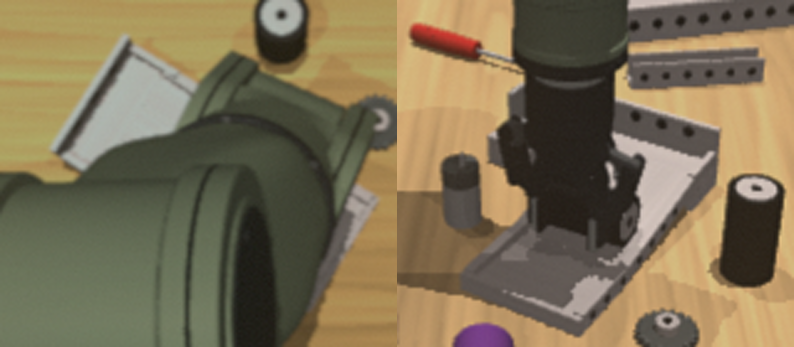

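>>> servo_tool(offset=[[0.0016,0,-0.0002],[0.0032,0,-0.0005],[0.0048,0,-0.0007],[0.0064,0,-0.001],[0.008,0,-0.0012],[0.0096,0,-0.0015],[0.0112,0,-0.0017],[0.0128,0,-0.002],[0.0144,0,-0.0022],[0.016,0,-0.0025]], angular=[[0,0,0],[0,0,0],[0,0,0],[0,0,0],[0,0,0],[0,0,0],[0,0,0],[0,0,0],[0,0,0],[0,0,0]], hand=[-0.2,-0.2,-0.2,-0.2,-0.2,-0.2,-0.2,-0.2,-0.2,-0.2])

```text
time: 8.73
ee_pos: [0.5425, -0.001, 0.053]
eef_rot: [[0.509, 0.861, -0.002], [0.861, -0.509, 0.002], [0.001, -0.002, -1.0]]
force: [-0.6, -0.2, 0.3]
opening: 0.0513
```

>>> servo_tool(offset=[[0.0016,0,-0.0002],[0.0032,0,-0.0005],[0.0048,0,-0.0007],[0.0064,0,-0.001],[0.008,0,-0.0012],[0.0096,0,-0.0015],[0.0112,0,-0.0017],[0.0128,0,-0.002],[0.0144,0,-0.0022],[0.016,0,-0.0025]], angular=[[0,0,0],[0,0,0],[0,0,0],[0,0,0],[0,0,0],[0,0,0],[0,0,0],[0,0,0],[0,0,0],[0,0,0]], hand=[-0.2,-0.2,-0.2,-0.2,-0.2,-0.2,-0.2,-0.2,-0.2,-0.2])

```text
time: 9.57
ee_pos: [0.5507, 0.0127, 0.0555]
eef_rot: [[0.509, 0.861, -0.002], [0.861, -0.509, 0.002], [0.001, -0.002, -1.0]]
force: [-0.2, -0.9, 0.4]
opening: 0.0515
```

>>> servo_tool(offset=[[0.0016,0,-0.0002],[0.0032,0,-0.0005],[0.0048,0,-0.0007],[0.0064,0,-0.001],[0.008,0,-0.0012],[0.0096,0,-0.0015],[0.0112,0,-0.0017],[0.0128,0,-0.002],[0.0144,0,-0.0022],[0.016,0,-0.0025]], angular=[[0,0,0],[0,0,0],[0,0,0],[0,0,0],[0,0,0],[0,0,0],[0,0,0],[0,0,0],[0,0,0],[0,0,0]], hand=[-0.2,-0.2,-0.2,-0.2,-0.2,-0.2,-0.2,-0.2,-0.2,-0.2])

```text
time: 10.4
ee_pos: [0.5588, 0.0265, 0.058]
eef_rot: [[0.509, 0.861, -0.002], [0.861, -0.509, 0.002], [0.001, -0.002, -1.0]]
force: [0.2, -0.9, 1.3]
opening: 0.0513
```

>>> servo_tool(offset=[[0.0016,0,-0.0002],[0.0032,0,-0.0005],[0.0048,0,-0.0007],[0.0064,0,-0.001],[0.008,0,-0.0012],[0.0096,0,-0.0015],[0.0112,0,-0.0017],[0.0128,0,-0.002],[0.0144,0,-0.0022],[0.016,0,-0.0025]], angular=[[0,0,0],[0,0,0],[0,0,0],[0,0,0],[0,0,0],[0,0,0],[0,0,0],[0,0,0],[0,0,0],[0,0,0]], hand=[-0.2,-0.2,-0.2,-0.2,-0.2,-0.2,-0.2,-0.2,-0.2,-0.2])

```text
time: 11.23
ee_pos: [0.567, 0.0403, 0.0605]
eef_rot: [[0.509, 0.861, -0.002], [0.861, -0.509, 0.002], [0.001, -0.002, -1.0]]
force: [-0.0, -1.0, 0.7]
opening: 0.051
```

```bash
python3 go.py 35 0 70; python3 look.py pics/l4.png
```

```text
t 11.2333 stand xy,z mm -19.727905577886265 0.6764321003222412 60.517993401530944
off mm [54.734   0.675  -9.4468] rot [-0.1313 -0.0385  0.0212] F [-0.0152 -1.0224  0.7342] open 0.05103211522518056 j [-0.2596  1.001   0.2671  1.6804 -0.4635  0.5251 -0.2384]
```

View pics/l4.png

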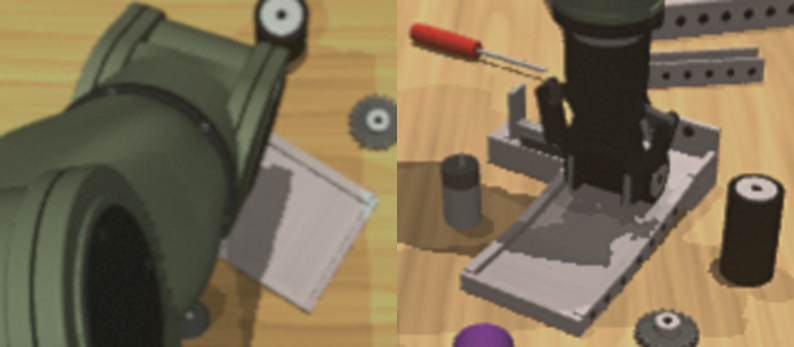

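>>> servo_tool(offset=[[0.0016,0,-0.0002],[0.0032,0,-0.0005],[0.0048,0,-0.0007],[0.0064,0,-0.001],[0.008,0,-0.0012],[0.0096,0,-0.0015],[0.0112,0,-0.0017],[0.0128,0,-0.002],[0.0144,0,-0.0022],[0.016,0,-0.0025]], angular=[[0,0,0],[0,0,0],[0,0,0],[0,0,0],[0,0,0],[0,0,0],[0,0,0],[0,0,0],[0,0,0],[0,0,0]], hand=[-0.2,-0.2,-0.2,-0.2,-0.2,-0.2,-0.2,-0.2,-0.2,-0.2])

```text
time: 12.17
ee_pos: [0.5751, 0.0541, 0.063]
eef_rot: [[0.509, 0.861, -0.002], [0.861, -0.509, 0.002], [0.001, -0.002, -1.0]]
force: [-0.8, -1.2, -0.5]
opening: 0.0513
```

>>> servo_tool(offset=[[0.0016,0,-0.0002],[0.0032,0,-0.0005],[0.0048,0,-0.0007],[0.0064,0,-0.001],[0.008,0,-0.0012],[0.0096,0,-0.0015],[0.0112,0,-0.0017],[0.0128,0,-0.002],[0.0144,0,-0.0022],[0.016,0,-0.0025]], angular=[[0,0,0],[0,0,0],[0,0,0],[0,0,0],[0,0,0],[0,0,0],[0,0,0],[0,0,0],[0,0,0],[0,0,0]], hand=[-0.2,-0.2,-0.2,-0.2,-0.2,-0.2,-0.2,-0.2,-0.2,-0.2])

```text
time: 13.0
ee_pos: [0.5833, 0.0678, 0.0656]
eef_rot: [[0.509, 0.861, -0.002], [0.861, -0.509, 0.002], [0.001, -0.002, -1.0]]
force: [-1.2, -1.0, 0.4]
opening: 0.0512
```

>>> servo_tool(offset=[[0.001,0,-0.0002],[0.002,0,-0.0003],[0.003,0,-0.0005],[0.004,0,-0.0006],[0.005,0,-0.0008],[0.006,0,-0.0009],[0.007,0,-0.0011],[0.008,0,-0.0012],[0.009,0,-0.0013],[0.01,0,-0.0014]], angular=[[0,0,0],[0,0,0],[0,0,0],[0,0,0],[0,0,0],[0,0,0],[0,0,0],[0,0,0],[0,0,0],[0,0,0]], hand=[-0.2,-0.2,-0.2,-0.2,-0.2,-0.2,-0.2,-0.2,-0.2,-0.2])

```text
time: 13.83
ee_pos: [0.5883, 0.0763, 0.0669]
eef_rot: [[0.509, 0.861, -0.002], [0.861, -0.509, 0.002], [0.001, -0.002, -1.0]]
force: [-0.6, -1.8, 0.6]
opening: 0.0516
```

```bash
python3 go.py 35 0 70; python3 look.py pics/l5.png
python3 - <<'E'
from h import *
p=np.load("p.npy");c,n=np.cos(p[2]),np.sin(p[2])
for px,z in [((355.2,238.8),.05),((343.5,253.7),.0415)]:
    w=ray("side",px,z)-p[:2];print(px,1000*(c*w[0]+n*w[1]),1000*(c*w[1]-n*w[0]))
E
```

```text
t 13.8333 stand xy,z mm 22.186061817383422 0.6518905897183076 66.94703930640753
off mm [12.8157  0.6498 -3.0458] rot [-0.1284 -0.0384  0.0212] F [-0.5686 -1.8495  0.6465] open 0.0516079784127812 j [-0.3276  1.0189  0.3039  1.5837 -0.4627  0.6126 -0.3107]
(355.2, 238.8) 10.105110143625659 -43.61159119368849
(343.5, 253.7) -46.33821693291523 -42.89243698440043
```

View pics/l5.png

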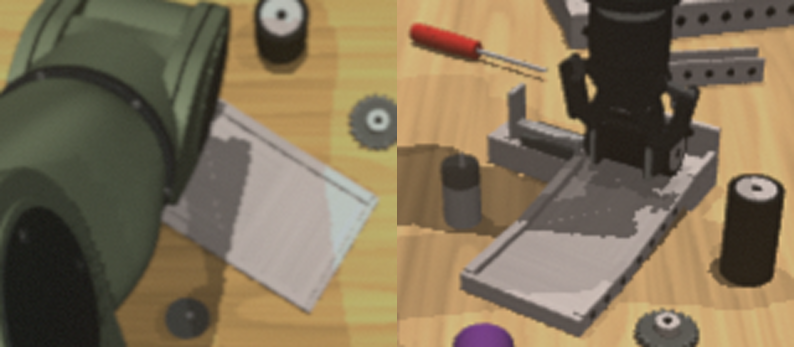

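>>> servo_tool(offset=[[0.0008,0,-0.0001],[0.0016,0,-0.0002],[0.0024,0,-0.0003],[0.0032,0,-0.0004],[0.004,0,-0.0005],[0.0048,0,-0.0006],[0.0056,0,-0.0007],[0.0064,0,-0.0008],[0.0072,0,-0.0009],[0.008,0,-0.001]], angular=[[0,0,0],[0,0,0],[0,0,0],[0,0,0],[0,0,0],[0,0,0],[0,0,0],[0,0,0],[0,0,0],[0,0,0]], hand=[-0.2,-0.2,-0.2,-0.2,-0.2,-0.2,-0.2,-0.2,-0.2,-0.2])

```text
time: 14.77
ee_pos: [0.5924, 0.0833, 0.0679]
eef_rot: [[0.509, 0.861, -0.002], [0.861, -0.509, 0.002], [0.001, -0.002, -1.0]]
force: [-1.0, -0.2, 0.9]
opening: 0.0512
```

>>> servo_tool(offset=[[0.0006,0,0],[0.0012,0,0],[0.0018,0,0],[0.0024,0,0],[0.003,0,0],[0.0036,0,0],[0.0042,0,0],[0.0048,0,0],[0.0054,0,0],[0.006,0,0]], angular=[[0,0,0],[0,0,0],[0,0,0],[0,0,0],[0,0,0],[0,0,0],[0,0,0],[0,0,0],[0,0,0],[0,0,0]], hand=[-0.2,-0.2,-0.2,-0.2,-0.2,-0.2,-0.2,-0.2,-0.2,-0.2])

```text
time: 15.6
ee_pos: [0.5954, 0.0884, 0.068]
eef_rot: [[0.509, 0.861, -0.002], [0.861, -0.509, 0.002], [0.001, -0.002, -1.0]]
force: [0.4, -0.1, -0.0]
opening: 0.0513
```

```bash
python3 go.py 35 0 70
python3 - <<'E'
from h import *
b=cv2.resize(vision.capture("side")[185:265,310:400,::-1],None,fx=7,fy=7,interpolation=cv2.INTER_CUBIC)
p=np.load("p.npy")
b=cv2.convertScaleAbs(b,alpha=1.6)
for x,z,col in((76.7,56.5,(0,255,0)),(65,58.8,(0,0,255))):
    q=proj("side",T(p,[x,-45,z]))[0];cv2.circle(b,tuple(((q-[310,185])*7).astype(int)),3,col,-1)
cv2.imwrite("pics/l6.png",b)
E
```

```text
t 15.6 stand xy,z mm 36.15397812562107 0.6563225646680579 67.95577102152242
off mm [-1.1528  0.6513 -2.0465] rot [-0.1276 -0.0392  0.0223] F [ 0.3764 -0.076  -0.0416] open 0.05134530953013559 j [-0.3478  1.0278  0.3143  1.5493 -0.4624  0.6405 -0.3346]
```

View pics/l6.png

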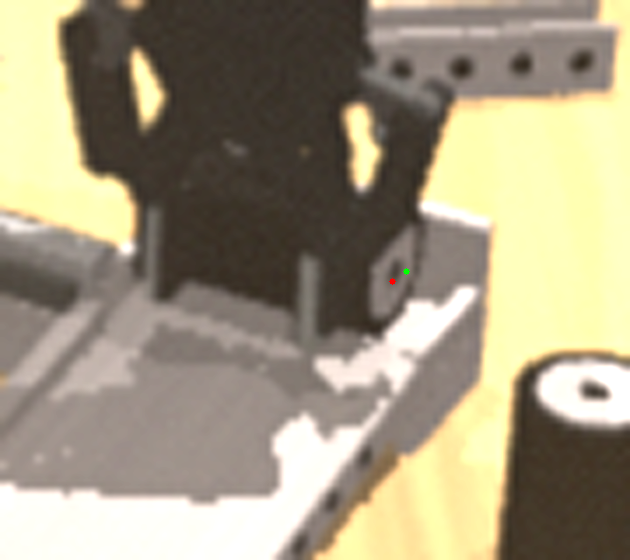

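>>> servo_tool(offset=[[0.0006,0,0],[0.0012,0,0],[0.0018,0,0],[0.0024,0,0],[0.003,0,0],[0.0036,0,0],[0.0042,0,0],[0.0042,0,0]], angular=[[0,0,0],[0,0,0],[0,0,0],[0,0,0],[0,0,0],[0,0,0],[0,0,0],[0,0,0]], hand=[-0.2,-0.2,-0.2,-0.2,-0.2,-0.2,-0.2,-0.2])

```text
time: 16.32
ee_pos: [0.5976, 0.0921, 0.068]
eef_rot: [[0.509, 0.861, -0.002], [0.861, -0.509, 0.002], [0.001, -0.002, -1.0]]
force: [-0.2, -0.3, -0.1]
opening: 0.0511
```

```bash
python3 go.py 35 0 70
```

```text
t 16.3167 stand xy,z mm 40.44755754074264 0.6769833334704205 67.96156072493682
off mm [-5.4463  0.6699 -2.0442] rot [-0.1271 -0.0451  0.0268] F [-0.2066 -0.2944 -0.0808] open 0.05111568392816288 j [-0.3536  1.0311  0.3171  1.5386 -0.4625  0.6485 -0.3417]
```

>>> servo_tool(offset=[[0.0004,0,0],[0.0008,0,0],[0.0012,0,0],[0.0016,0,0],[0.002,0,0]], angular=[[0,0,0],[0,0,0],[0,0,0],[0,0,0],[0,0,0]], hand=[-0.2,-0.2,-0.2,-0.2,-0.2])

```text
time: 16.73
ee_pos: [0.5986, 0.0937, 0.068]
eef_rot: [[0.509, 0.861, -0.002], [0.861, -0.509, 0.002], [0.001, -0.002, -1.0]]
force: [-1.2, -0.2, 0.4]
opening: 0.0514
```

>>> servo_tool(offset=[[0.0004,0,0],[0.0008,0,0],[0.0012,0,0],[0.0012,0,0]], angular=[[0,0,0],[0,0,0],[0,0,0],[0,0,0]], hand=[-0.2,-0.2,-0.2,-0.2])

```text
time: 17.07
ee_pos: [0.5992, 0.0948, 0.068]
eef_rot: [[0.509, 0.861, -0.002], [0.861, -0.509, 0.002], [0.001, -0.002, -1.0]]
force: [-0.6, -1.0, 0.1]
opening: 0.0514
```

```bash
python3 go.py 35 0 70;python3 - <<'E'
from h import *
np.save("side_a.npy",vision.capture("side"))
E
```

```text
t 17.0667 stand xy,z mm 43.59628327489135 0.6594973807803467 67.96503777447829
off mm [-8.595   0.6517 -2.043 ] rot [-0.1263 -0.0436  0.0218] F [-0.571  -0.9975  0.1158] open 0.05144500904780579 j [-0.3579  1.0335  0.3193  1.5306 -0.4625  0.6545 -0.3471]
```

>>> servo_tool(offset=[[0.0004,0,0],[0.0008,0,0],[0.0012,0,0],[0.0012,0,0]], angular=[[0,0,0],[0,0,0],[0,0,0],[0,0,0]], hand=[-0.2,-0.2,-0.2,-0.2])

```text
time: 17.45
ee_pos: [0.5995, 0.0951, 0.0679]
eef_rot: [[0.509, 0.861, -0.002], [0.861, -0.509, 0.001], [-0.0, -0.002, -1.0]]
force: [-2.6, -4.7, 1.7]
opening: 0.0515
```

```bash
python3 go.py 35 0 70;python3 - <<'E'
from h import *
a=np.load("side_a.npy");b=vision.capture("side");np.save("side_b.npy",b)
# roller disc patch template
q=proj("side",T(np.load("p.npy"),[76.7,-45,56.5]))[0];print(q)
u,v=np.round(q).astype(int)
f=lambda i:cv2.resize(cv2.cvtColor(i,cv2.COLOR_RGB2GRAY)[v-14:v+16,u-12:u+18],None,fx=8,fy=8,interpolation=cv2.INTER_CUBIC)
cv2.imwrite("pics/l7.png",cv2.convertScaleAbs(np.hstack([f(a),f(b)]),alpha=2))
E
```

```text
t 17.45 stand xy,z mm 44.0304253371739 0.5545796757743526 67.89340095049076
off mm [-9.0313  0.5509 -2.1039] rot [-0.138   0.0258 -0.0086] F [-2.5547 -4.6746  1.6737] open 0.05151269659582275 j [-0.3592  1.0345  0.3208  1.5281 -0.462   0.6571 -0.3492]
[368.0926 223.7987]
```

>>> servo_tool(offset=[[-0.0008,0,0],[-0.0016,0,0],[-0.003,0,0],[-0.005,0,0],[-0.008,0,0],[-0.012,0,-0.003],[-0.016,0,-0.012],[-0.018,0,-0.03],[-0.018,0,-0.06],[-0.018,0,-0.09]], angular=[[0,0,0],[0,0,0],[0,0,0],[0,0,0],[0,0,0],[0,0,0],[0,0,0],[0,0,0],[0,0,0],[0,0,0]], hand=[-0.2,-0.2,-0.2,-0.2,-0.2,-0.2,-0.2,-0.2,0.5,1])

```text
time: 18.33
ee_pos: [0.5902, 0.0794, 0.1595]
eef_rot: [[0.509, 0.861, -0.002], [0.861, -0.509, 0.001], [-0.0, -0.003, -1.0]]
force: [0.9, -0.8, 0.5]
opening: 0.028
```

```bash
python3 go.py 43 165 158;python3 - <<'E'
from h import *
b=vision.capture("side");p=np.load("p.npy")
v=cv2.convertScaleAbs(cv2.resize(b[185:265,285:400,::-1],None,fx=6.9,fy=6.9,interpolation=cv2.INTER_CUBIC),alpha=1.4)
for x,y,z,col in((76.7,-45,56.5,(0,255,0)),(65,-45,58.8,(0,0,255)),(30,138,87,(255,0,0)),(56,138,87,(255,0,0)),(102.5,-62,68,(0,255,255))):
    q=proj("side",T(p,[x,y,z]))[0];cv2.circle(v,tuple(((q-[285,185])*6.9).astype(int)),3,col,-1)
cv2.imwrite("pics/l8.png",v)
E
```

```text
t 18.3333 stand xy,z mm 25.810589517836732 0.5742036544486295 159.4681293292104
off mm [  17.1347 -164.4268    1.9241] rot [-0.159   0.0007 -0.0191] F [ 0.8792 -0.7534  0.4571] open 0.02796863118833958 j [-0.3653  0.8905  0.3781  1.5216 -0.4094  0.8109 -0.3639]
```

View pics/l8.png

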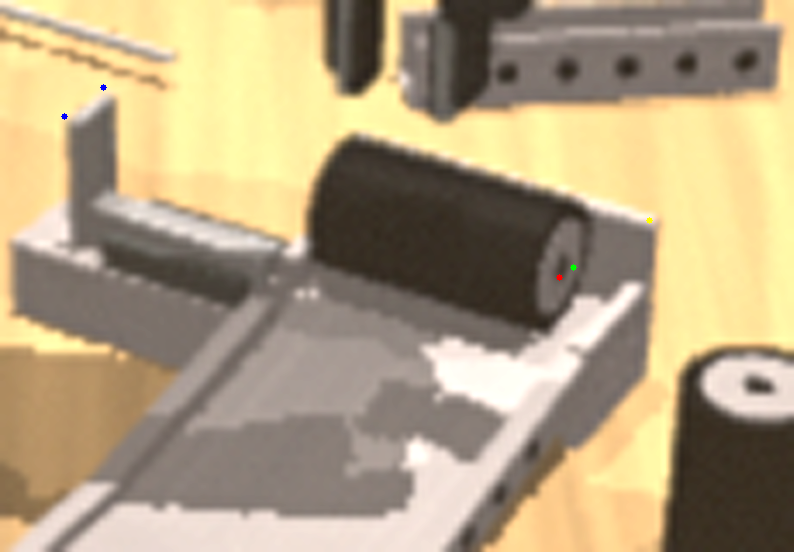

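>>> servo_tool(offset=[[0.004,-0.034,0],[0.008,-0.068,0],[0.012,-0.102,0],[0.016,-0.136,0],[0.017,-0.17,0],[0.017,-0.172,0],[0.017,-0.172,0.02],[0.017,-0.172,0.045],[0.017,-0.172,0.065],[0.017,-0.172,0.072]], angular=[[0,0,0],[0,0,0],[0,0,0],[0,0,0],[0,0,0],[0,0,0],[0,0,0],[0,0,0],[0,0,0],[0,0,0]], hand=[1,1,1,1,1,1,1,1,1,1])

```text
time: 19.22
ee_pos: [0.4507, 0.1819, 0.0849]
eef_rot: [[0.509, 0.861, -0.003], [0.861, -0.509, 0.001], [-0.001, -0.003, -1.0]]
force: [0.2, 0.2, 1.0]
opening: -0.0002
```

>>> servo_tool(offset=[[0,0,0]], angular=[[0,0,0]], hand=[1])

```text
time: 19.3
ee_pos: [0.451, 0.1818, 0.0858]
eef_rot: [[0.509, 0.861, -0.003], [0.861, -0.509, 0.001], [-0.0, -0.003, -1.0]]
force: [0.1, 0.4, 0.3]
opening: -0.0001
```

```bash
python3 go.py 43 155 87; python3 look.py pics/l9.png
```

```text
t 19.3 stand xy,z mm 43.02619179044015 172.59656026390036 85.8267057017438
off mm [-0.0231 17.5927 -1.2305] rot [-0.1864  0.0282 -0.012 ] F [0.0864 0.4287 0.2517] open -9.614954604790385e-05 j [-0.5771  0.8888  0.2385  1.968  -0.5673  0.353  -0.4202]
```

>>> servo_tool(offset=[[0,0.0025,0],[0,0.005,0],[0,0.0075,0],[0,0.01,0],[0,0.0125,0],[0,0.015,0],[0,0.0175,0],[0,0.02,0],[0,0.0225,0],[0,0.025,0]], angular=[[0,0,0],[0,0,0],[0,0,0],[0,0,0],[0,0,0],[0,0,0],[0,0,0],[0,0,0],[0,0,0],[0,0,0]], hand=[1,1,1,1,1,1,1,1,1,1])

```text
time: 20.23
ee_pos: [0.4729, 0.1695, 0.0863]
eef_rot: [[0.509, 0.861, -0.002], [0.861, -0.509, 0.002], [0.001, -0.002, -1.0]]
force: [-2.1, 0.7, 0.8]
opening: 0.0
```

>>> servo_tool(offset=[[0,0.0025,0],[0,0.005,0],[0,0.0075,0],[0,0.01,0],[0,0.0125,0],[0,0.015,0],[0,0.0175,0],[0,0.02,0],[0,0.0225,0],[0,0.025,0]], angular=[[0,0,0],[0,0,0],[0,0,0],[0,0,0],[0,0,0],[0,0,0],[0,0,0],[0,0,0],[0,0,0],[0,0,0]], hand=[1,1,1,1,1,1,1,1,1,1])

```text
time: 21.07
ee_pos: [0.4945, 0.1568, 0.0862]
eef_rot: [[0.509, 0.861, -0.002], [0.861, -0.509, 0.002], [0.001, -0.002, -1.0]]
force: [-2.5, 0.2, 0.0]
opening: 0.0004
```

```bash
python3 go.py 43 93.5 87
```

```text
t 21.0667 stand xy,z mm 43.635526255816764 122.36435222976574 86.23839721006814
off mm [-0.6455 28.8623 -0.8265] rot [-0.1279 -0.0402  0.0209] F [-2.511   0.238   0.0046] open 0.00038636223612429325 j [-0.5114  0.9147  0.2723  1.8551 -0.5244  0.4444 -0.395 ]
```

>>> servo_tool(offset=[[0,0.0022,0],[0,0.0044,0],[0,0.0066,0],[0,0.0088,0],[0,0.011,0],[0,0.0132,0],[0,0.0154,0],[0,0.0176,0],[0,0.0198,0],[0,0.022,0]], angular=[[0,0,0],[0,0,0],[0,0,0],[0,0,0],[0,0,0],[0,0,0],[0,0,0],[0,0,0],[0,0,0],[0,0,0]], hand=[1,1,1,1,1,1,1,1,1,1])

```text
time: 21.9
ee_pos: [0.5134, 0.1456, 0.0862]
eef_rot: [[0.509, 0.861, -0.002], [0.861, -0.509, 0.002], [0.001, -0.002, -1.0]]
force: [-2.2, -0.3, -0.1]
opening: -0.0001
```

>>> servo_tool(offset=[[0,0.0008,0],[0,0.0016,0],[0,0.0024,0],[0,0.0032,0],[0,0.004,0],[0,0.0048,0]], angular=[[0,0,0],[0,0,0],[0,0,0],[0,0,0],[0,0,0],[0,0,0]], hand=[1,1,1,1,1,1])

```text
time: 22.4
ee_pos: [0.5174, 0.1432, 0.0862]
eef_rot: [[0.509, 0.861, -0.002], [0.861, -0.509, 0.002], [0.001, -0.002, -1.0]]
force: [-1.2, 0.1, 0.5]
opening: -0.0001
```

```bash
python3 go.py 43 93.5 87
```

```text
t 22.4 stand xy,z mm 43.6406340073474 95.76916489704551 86.18599355427463
off mm [-0.6409  2.2671 -0.8195] rot [-0.128  -0.0381  0.0214] F [-1.237   0.0691  0.4635] open -8.696058405032256e-05 j [-0.4775  0.9314  0.2873  1.79   -0.5043  0.4948 -0.3844]
```

Slowly on to the hard end.

>>> servo_tool(offset=[[0,0.0004,0],[0,0.0008,0],[0,0.0012,0],[0,0.0016,0],[0,0.002,0]], angular=[[0,0,0],[0,0,0],[0,0,0],[0,0,0],[0,0,0]], hand=[1,1,1,1,1])

```text
time: 22.82
ee_pos: [0.5185, 0.1426, 0.0861]
eef_rot: [[0.509, 0.861, -0.003], [0.861, -0.509, 0.002], [0.0, -0.004, -1.0]]
force: [-6.8, 2.9, 3.9]
opening: -0.0002
```

>>> servo_tool(offset=[[0,0.0004,0],[0,0.0008,0],[0,0.0012,0],[0,0.0012,0]], angular=[[0,0,0],[0,0,0],[0,0,0],[0,0,0]], hand=[1,1,1,1])

```text
time: 23.15
ee_pos: [0.5187, 0.1425, 0.0861]
eef_rot: [[0.508, 0.861, -0.005], [0.861, -0.508, 0.003], [0.0, -0.006, -1.0]]
force: [-12.3, 3.9, 7.2]
opening: -0.0002
```

```bash
python3 go.py 43 93.5 87
```

```text
t 23.15 stand xy,z mm 43.6784148823085 94.31533262690351 86.08054349999767
off mm [-0.6794  0.8092 -0.9242] rot [-0.3304 -0.0021  0.0693] F [-12.3024   3.8509   7.2424] open -0.0002453553993074179 j [-0.4741  0.9332  0.2875  1.7833 -0.5023  0.5029 -0.3833]
```

>>> servo_tool(offset=[[0,-0.002,0],[0,-0.005,0],[0,-0.01,0],[0,-0.018,0],[0,-0.026,-0.005],[0,-0.03,-0.02],[0,-0.03,-0.05],[0,-0.03,-0.08],[0,-0.03,-0.11],[0,-0.03,-0.11]], angular=[[0,0,0],[0,0,0],[0,0,0],[0,0,0],[0,0,0],[0,0,0],[0,0,0],[0,0,0],[0,0,0],[0,0,0]], hand=[1,1,1,1,1,1,1,1,1,1])

```text
time: 23.98
ee_pos: [0.4953, 0.1573, 0.2011]
eef_rot: [[0.509, 0.861, 0.004], [0.861, -0.509, 0.004], [0.006, 0.002, -1.0]]
force: [1.0, 0.1, 0.1]
opening: 0.0001
```

>>> servo_tool(offset=[[-0.03,-0.02,-0.01],[-0.06,-0.04,-0.02],[-0.09,-0.06,-0.02],[-0.12,-0.08,-0.02],[-0.12,-0.08,-0.02]], angular=[[0,0,0],[0,0,0],[0,0,0],[0,0,0],[0,0,0]], hand=[1,1,1,1,1])

```text
time: 24.4
ee_pos: [0.3584, 0.092, 0.2169]
eef_rot: [[0.51, 0.86, -0.006], [0.86, -0.51, 0.002], [-0.002, -0.006, -1.0]]
force: [1.0, 0.3, -0.5]
opening: 0.0002
```

```bash
python3 go.py 43 93.5 87
python3 - <<'E'
from h import *
a=cv2.resize(vision.capture("top")[160:300,205:365,::-1],None,fx=2.5,fy=2.5,interpolation=cv2.INTER_CUBIC)
b=cv2.resize(vision.capture("side")[170:310,245:405,::-1],None,fx=2.5,fy=2.5,interpolation=cv2.INTER_CUBIC)
cv2.imwrite("pics/l10.png",np.hstack([a,b]))
E
```

```text
t 24.4 stand xy,z mm -81.41717418281884 206.53587260811278 216.94907043288046
off mm [124.7945 113.6297 129.0663] rot [-0.3414  0.0953 -0.0818] F [ 1.0466  0.3019 -0.5236] open 0.00018560652953718572 j [-0.5646  0.5364  0.3779  2.2234 -0.4473  0.4587 -0.3641]
```

View pics/l10.png

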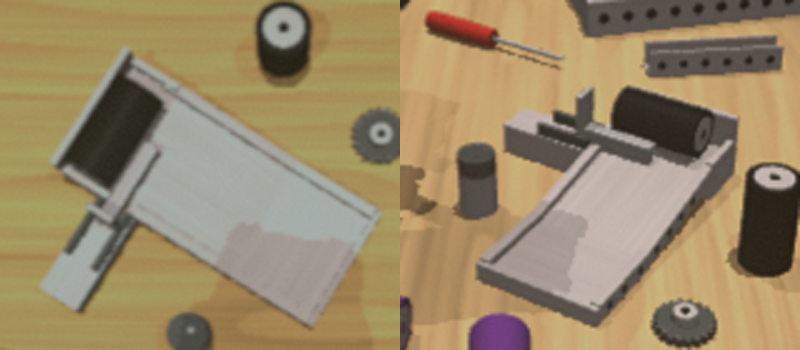

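The top and side views show the roller seated against the stop and the keeper bar in behind it. The tab is at the rail, and the other parts in view have not moved. The hand is clear, so I'm handing the job in.

>>> servo_tool(offset=[[0,0,0],[0,0,0],[0,0,0],[0,0,0]], angular=[[0,0,0],[0,0,0],[0,0,0],[0,0,0]], hand=[1,1,1,1])

```text
time: 24.83
ee_pos: [0.3649, 0.0943, 0.2162]
eef_rot: [[0.509, 0.861, -0.002], [0.861, -0.509, 0.002], [0.001, -0.002, -1.0]]
force: [-0.4, 0.7, -0.4]
opening: -0.0002
```

```bash
python3 -c "
from rig import workorder
print(workorder.job_done())"
```

```text
the job is handed in; nothing more can be done
None
```

The roller is in its seat against the stop, the keeper bar is fully in behind it, and I handed the job in at about 25 s.

- **Roller:** I pushed it up the ramp from behind with two half-open fingertips at 7 to 19 mm/s, without gripping or lifting it. Once past the crest, the push force rose to about 5 N against the stop. The roller stayed put when I withdrew the hand.
- **Keeper:** I pushed the tab in with the closed fingers at 2 to 2.5 N. It met its hard end at about 13 N, within 1 mm of where I had worked out full travel would be.
- **Final check:** The last pictures show the roller seated, the bar behind it and the hand clear, with the neighbouring parts in view where they were. The wrench, the cup and most of the purple rollers were outside that crop.

**Checks that disagreed:** The stand position I fitted was off by up to about 2 pixels (roughly 2 to 5 mm). From the picture alone I could not be sure the roller had dropped into the seat, so I relied on the force at the stop and on it staying put. Just before contact, early on the flat landing, one picture put the roller about 7 mm farther ahead of the fingers than I expected. It may have rolled slightly ahead there, but the pictures on the slope showed it at the fingers.

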